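Start and tighten the funnel holder's wing screw

ROBOT

A 6-joint arm with a two-finger parallel gripper is mounted at the origin on the work surface. World frame = base frame: x ahead of the robot, y to its left, z up, the work surface at z = 0. Lengths are in mm, angles in rad, forces in N, time in s.
With the tool pointing down it reaches from about 425 to 925 mm from the base axis. Payload 12.5 kg.
Tool frame: the origin (TCP) lies midway between the tips of the shut fingers; the grasp point (between the pads) lies 19 mm behind it; z points along the fingers, y is the direction in which the jaws open and shut (so a half turn about z gives the same grasp; the last joint's range is limited). The gripper opens to 85 mm and grips with 20 to 120 N. Pads are 22 mm wide; open, the fingers measure 114 mm over their backs; the gripper's body (76 mm by 85 mm) begins 54 mm behind the grasp point. The pads swing forward as they close: fully open they stand 13 mm farther back than shut.
Start: joints at [1.014, 0.491, 1.559, -0, 1.092, -0.106], TCP at [272.29, 562.586, 231.327] pointing down, gripper open.
Joint ranges: [-3.1, 3.1], [-0.84, 2.19], [0.05, 2.79], [-1.13, 4.28], [0.06, 2.93], [-2.69, 2.69]. Speed limits (rad/s): [2.22, 2.22, 2.79, 3.14, 3.14, 3.14].

INTERFACE

Orientations are given as a 3x3 rotation matrix whose columns are the frame's x, y, z axes.
In Python, from workcell import sensors, get_image, r, nets gives the robot as it stands.
- The arm moves only by the tool jog_arm, never from a script. Its argument "series" is a list of rows, each a list of 3 entries, a list of its own where there are three numbers: the finger opening in m, from 0 to 0.0854, then the shift along the tool's x, y, z in m, then the turn, a rotation vector about the tool's x, y, z in degrees. In form: [[jaw, [tx, ty, tz], [wx, wy, wz]], ...]. A call has 1 to 10 rows; each row is the pose to reach, as a shift and turn from the pose measured when the call began, along the tool's axes at that moment; what a row does not reach only later rows make up. A row lasts 1/12 s, in which the tool goes at most 41.7 mm and 7.16 degrees, less where a joint would pass 70% of its speed; a pose out of reach is approached as far as the arm can. A call with a gripper value outside its range is refused whole. The fingers move at their own pace and stop on an object; "newtons" is the grip in N (left out, the last holds). Time passes only in rows, so rows that repeat a pose let the fingers close. It gives the time, the measured TCP pose, the force and the opening at its end, in the units of the state.
- sensors.read_state(): the state, without advancing time (a new reading comes with each control period).
- get_image(name): name is "scene" or "top"; returns a dict with "color" (400x640x3 uint8, red, green, blue), "fx", "fy", "cx", "cy" (pixels), "rvec" (rotation vector, rad) and "tvec" (3), from world to camera coordinates, as OpenCV has them. Camera axes: x right, y down, z forward; pixel columns grow to the right and rows downward; lengths in mm; the calibration is good to about 2 mm. A picture is of the moment at which its call begins. There is no depth.
- r.job_done(): hands the job in, once; it reports no verdict.
Trained networks look in a picture, given as the dict that the camera call returned (one of the last four; its "shot" number tells which), for a name from the list of things; names that differ only in an ending like _2 or _b are one class to them, and where a whole thing is asked for, a point or a joint stands for the part that bears it (a point fixed in the world has none). Each returns a list of dicts, best first, with "confidence" (0 to 1); they miss things now and then, are a little off and sometimes report something else, mostly with a low value. They report only what shows in the picture. A call takes as long as a camera call. They do not tell look-alikes from the thing itself.
- nets.find_in(picture, target): "position" ([x, y, z] in mm, in world coordinates, good to about 4 mm: the middle of the surface that is visible of it).
- nets.silhouettes(picture, target): "region" (400x640 bool, what is visible of it).
- nets.tip_of(picture, target): "position" ([x, y, z] in mm, in world coordinates, good to about 4 mm: a listed point, or the origin of a listed thing).
The state is a dict: "t": time; "joint_pos": joint angles; "qvel": joint speeds; "joint_torque": joint torques, N m; "tcp_pos": TCP position; "tool_rot": TCP orientation; "contact_force": force on the tool from outside, world axes, zero at the start; "torque": the same for the moment, N m; "gripper_width": opening from 0.0 (shut) to 1.0 (fully open).
Only numpy, scipy, OpenCV 4.12 (cv2) and the standard library are available. Lean on these libraries where they do the work, as an engineer would, in place of code of your own. Each camera call takes 0.05 s, during which the arm holds its last target. There are 200 camera calls.

TASK

Stand the loose wing screw upright in the mouth of the funnel holder's boss and start its thread without cross-threading: wherever it catches, turn it backward (anticlockwise from above) under a light press until the thread start lets it drop, then turn it forward (clockwise) until its flange is fully home on the boss. Never force it, let go of it at the end, and leave the other glassware where it stands.

Things in the scene. Friction and masses are not known exactly. Their poses are not given: they have to be found in the camera images.
- wings (a point): Grip point of the loose steel wing screw, on its axis. The wings are one flat upright bar 42 mm long, 12 mm thick, 36 mm high on a round flange. The point is 24 mm above the flange's top face, 12 mm below the wings' top, 52 mm above the screw's foot. z points up the screw, y along the 42 mm length of the wings, x across the 12 mm thickness (the grip).
- flange (a point): Centre of the underside of the screw's flange (44 mm across, 5 mm thick), on the screw's axis, 23 mm above its foot and 29 mm below the point wings; axes as for wings.
- screw: The screw, about 110 g, 64 mm tall, stands upright on the shelf. Origin: centre of its foot; axes as for wings. Below the flange a shank 18 mm across, 23 mm long, with two opposite lugs at its very foot, 5 mm wide, 5 mm high, 30 mm across the tips. The lugs lie in line with the wings, so half a turn changes nothing.
- mouth (a point): Centre of the top face of the boss, a fixed round upright aluminium socket 56 mm across, its top 46 mm above the shelf. z points up the bore; y points along the arm to the funnel (102 mm across, centre 155 mm from the boss, rim 115 mm above the shelf). The bore is 33 mm across with a lead-in cone 40 mm across at the top.
- thread (a point): On the bore's axis 10 mm below the boss top, level with the flat tops of the thread's two lands; axes as for mouth. The thread repeats every half turn. Its angle differs each time and is not reported. With the wings in line with the arm (y) the lugs always come down on the lands: the flange's underside is then 13 mm above the boss top. Turned clockwise there, they jam against a wall.
- start (a point): On the bore's axis 20.5 mm below the boss top: the floor of the thread starts; axes as for mouth. Turned anticlockwise from in line with the arm, the lugs slide level on the lands and after 29 to 86 degrees reach the starts, where they can drop 10.5 mm (flange underside 2.5 mm above the boss top). A start lets the lugs turn 28 degrees and ends at a wall.
- home (a point): On the bore's axis 23 mm below the boss top, where the screw's foot is when home; axes as for mouth. From the drop, clockwise turning takes the lugs under the lands and down a slope of 2.5 mm, with 1.5 mm of up-and-down play. Home (flange on the boss top) comes after 60 to 88 degrees, a hard stop 13 degrees later. All is rigid: force rises steeply, keep to a few newtons.
- stand: The whole funnel holder with boss, thread, arm, ring and funnel, fixed to the shelf; origin on the boss axis at shelf height, axes as for mouth. It cannot move.
- bulb: Yellow rubber pipette bulb standing on its flat end, 60 mm across, 78 mm tall; origin at its underside. Leave alone.
- crucible: White porcelain filtering crucible, 42 mm across, 42 mm tall; origin at its underside. Leave alone.
- weigher: Squat glass weighing bottle with ground cap, 55 mm across, 50 mm tall; origin at its underside. Leave alone.
There are look-alikes about, which are no part of the job. What is shaped like the screw but orange, pink or red is not meant.

How it is judged (in metres and radians):
On the way, in this order (a step that is already met when the one before it is completed fails the run):
1. the screw's foot is upright in the mouth of the boss (horizontal distance between flange and mouth below 0.004 m and z of flange in the frame of mouth below 0.019 m and angle between screw's own z axis and vertical below 0.12 rad), for 0.1 s.
2. the lugs have dropped into the thread start (horizontal distance between flange and mouth below 0.003 m and z of flange in the frame of mouth below 0.0045 m and angle between screw's own z axis and vertical below 0.12 rad), for 0.1 s.
At the end, for the whole second after the job is handed in: The screw is at rest and upright (within 3 degrees) in the boss, centred within 3 mm, its flange's underside within 1.2 mm of the boss top, let go; bulb, crucible and weighing bottle are within 15 mm of where they stood (horizontal distance between flange and mouth below 0.003 m and z of flange in the frame of mouth below 0.0012 m and angle between screw's own z axis and vertical below 0.05 rad and linear speed of screw below 0.01 m/s and distance of each of bulb, crucible, weigher from where it was at the start of the episode below 0.015 m); the robot touches nothing.
It fails at once if the screw is forced: more than 45 N between screw and funnel holder (contact force between screw and stand above 45 N).
It fails at once if the pipette bulb is disturbed (moved over 15 mm) (distance of bulb from where it was at the start of the episode above 0.015 m).
It fails at once if the crucible is disturbed (moved over 15 mm) (distance of crucible from where it was at the start of the episode above 0.015 m).
It fails at once if the weighing bottle is disturbed (moved over 15 mm) (distance of weigher from where it was at the start of the episode above 0.015 m).
It also fails if it takes over 58 s, if anything falls off the work surface, if the arm or the gripper's body presses on something with over 40 N, if the wrist force passes 120 N, or if a joint passes its speed limit or range.

## Working session

There is one attempt and no reset: what is moved stays moved. The work goes in short steps, Python scripts to look and compute and a tool call to move; the robot and the scene stay as the last step left them, time stands still between calls to the robot, and variables do not carry over. Pictures are saved under pics/ and viewed, about 8 in all and at most 12, crops included, and the job is handed in when it is done.

Besides the shell and the picture viewer there is one more tool, called after "Call:" as a command line: name --argument value ..., lists and objects as JSON in quotes. jog_arm: Moves the arm, as the interface text tells. Its arguments: {"type":"object","properties":{"series":{"type":"array","items":{"type":"array"}},"newtons":{"type":"number"}},"required":["series"]}

```bash
mkdir -p pics; ls; cat > h.py <<'E'
import numpy as np, cv2
from workcell import sensors, get_image, r, nets
def proj(p,P): return cv2.projectPoints(np.float64(P).reshape(-1,3),p["rvec"],p["tvec"],np.array([[p["fx"],0,p["cx"]],[0,p["fy"],p["cy"]],[0,0,1.]]),None)[0].reshape(-1,2)
def save(p,n): cv2.imwrite("pics/"+n,p["color"][:,:,::-1])
def ray(p,uv,z):
    R=cv2.Rodrigues(np.float64(p["rvec"]))[0]; t=np.float64(p["tvec"]).ravel()
    c=-R.T@t; d=R.T@np.array([(uv[0]-p["cx"])/p["fx"],(uv[1]-p["cy"])/p["fy"],1]); return c+d*(z-c[2])/d[2]
E
python3 - <<'E'
from h import *
for n in ("scene","top"):
    p=get_image(n); save(p,n+"0.png")
    for t in ("wings","mouth","bulb","crucible","weigher","flange"):
        for d in nets.tip_of(p,t)[:4]: print(n,t,np.round(d["position"],1),round(d["confidence"],2),proj(p,d["position"]).round().tolist())
    print(cv2.Rodrigues(np.float64(p["rvec"]))[0].round(2).tolist(),p["tvec"])
s=sensors.read_state();print(s["t"],s["tcp_pos"],np.round(s["tool_rot"],3).tolist(),s["contact_force"])
E
```

```text
pics
scene wings [ 578.6 -150.8   55.5] 0.88 [[296.0, 187.0]]
scene wings [ 480.8 -272.9   54.9] 0.86 [[306.0, 124.0]]
scene wings [ 399.2 -187.    53.5] 0.77 [[372.0, 134.0]]
scene wings [ 488.1 -183.4   51.1] 0.58 [[331.0, 156.0]]
scene bulb [726.2 -51.3   0.9] 0.65 [[246.0, 298.0]]
scene crucible [ 704.7 -215.4   -2.1] 0.78 [[210.0, 219.0]]
scene weigher [ 7.40e+02  2.66e+01 -3.00e-01] 0.89 [[266.0, 347.0]]
scene weigher [ 700.3 -212.4   -2.2] 0.3 [[213.0, 219.0]]
scene flange [ 576.  -154.7   22.5] 0.96 [[296.0, 199.0]]
scene flange [ 487.5 -183.1   22.6] 0.93 [[331.0, 168.0]]
scene flange [ 480.4 -273.6   21.2] 0.8 [[306.0, 138.0]]
scene flange [ 404.5 -188.6   21.8] 0.56 [[367.0, 149.0]]
[[-0.82, 0.57, 0.02], [0.42, 0.62, -0.66], [-0.39, -0.53, -0.75]] [ 515.49564028 -144.58185422  923.29171895]
top wings [ 479.1 -271.4   55.1] 0.96 [[439.0, 240.0]]
top wings [ 400.5 -192.2   53. ] 0.92 [[392.0, 289.0]]
top wings [ 488.9 -183.    52.2] 0.78 [[385.0, 234.0]]
top wings [ 579.5 -153.9   47.1] 0.74 [[366.0, 180.0]]
top mouth [552.2 101.7  44.3] 0.79 [[213.0, 197.0]]
top bulb [720.9 -62.4   1.2] 0.73 [[312.0, 109.0]]
top bulb [735.4  26.7  -0. ] 0.7 [[263.0, 101.0]]
top crucible [ 706.5 -212.1    1.1] 0.8 [[393.0, 117.0]]
top crucible [742.   24.4  -3. ] 0.16 [[264.0, 98.0]]
top weigher [740.7  25.3  -0.8] 0.75 [[264.0, 98.0]]
top weigher [ 487.9 -180.4   -1.9] 0.44 [[378.0, 236.0]]
top flange [ 399.7 -190.1   26.5] 0.97 [[388.0, 289.0]]
top flange [ 487.4 -185.2   22.5] 0.95 [[383.0, 236.0]]
top flange [ 574.4 -150.7   27.3] 0.82 [[363.0, 185.0]]
top flange [ 481.7 -272.6   21.3] 0.61 [[434.0, 239.0]]
[[-0.0, -1.0, 0.03], [-0.99, -0.0, -0.15], [0.15, -0.03, -0.99]] [-83.50678832 559.8371674  683.37611146]
0.7 [272.30228035 562.59666113 231.36598319] [[-0.9, 0.436, 0.0], [0.436, 0.9, 0.0], [-0.0, 0.0, -1.0]] [-0.30244638  0.16772924  0.23310909]
```

View pics/top0.png

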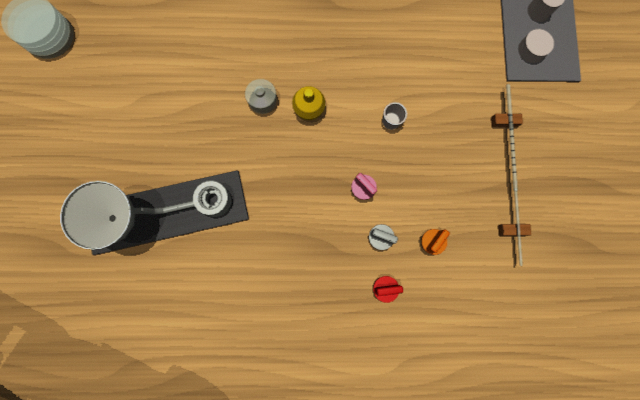

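View pics/scene0.png

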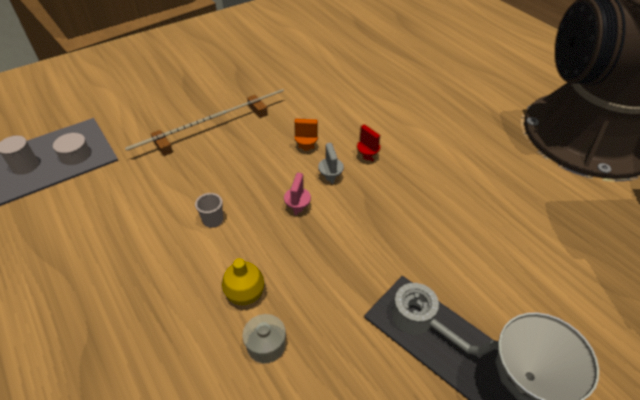

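The top picture shows the steel screw at (382,237) between pink, red and orange ones. The boss is at (210,198) and the funnel at (97,215). Next I'll zoom in for the wing angle and the boss centre.

```bash
python3 - <<'E'
from h import *
p=get_image("top"); c=p["color"][:,:,::-1]
a=cv2.resize(c[212:262,357:407],(400,400),interpolation=cv2.INTER_CUBIC)
b=cv2.resize(c[173:223,185:235],(400,400),interpolation=cv2.INTER_CUBIC)
cv2.imwrite("pics/crop1.png",np.hstack([a,b]))
# funnel rim
g=[d for d in nets.find_in(p,"stand")[:2]]; print(g)
m=[d for d in nets.silhouettes(p,"screw")]
for d in m[:5]:
    ys,xs=np.nonzero(d["region"]); print("screw",xs.mean(),ys.mean(),xs.min(),xs.max(),ys.min(),ys.max(),d["confidence"])
M,F=ray(p,(210.5,198.5),46),ray(p,(97,215),115)
print("boss",M,"funnel",F,np.hypot(*(F-M)[:2]),np.degrees(np.arctan2(*(F-M)[1::-1])))
q=get_image("scene"); 
a=cv2.resize(q["color"][140:190,306:356,::-1],(400,400),interpolation=cv2.INTER_CUBIC)
b=cv2.resize(q["color"][275:325,390:440,::-1],(400,400),interpolation=cv2.INTER_CUBIC)
cv2.imwrite("pics/crop2.png",np.hstack([a,b]))
for d in nets.tip_of(q,"mouth"): print(d)
E
```

```text
[{'position': [530.0, 214.5, 31.1], 'confidence': 0.93}]
screw 434.3001776198934 240.79218472468918 421 448 229 254 0.8
screw 362.99585062240664 186.5331950207469 351 375 174 199 0.77
screw 386.2444852941176 288.87683823529414 373 402 276 301 0.7
screw 381.2992277992278 237.05984555984557 369 396 225 249 0.59
screw 148.8891321656051 211.90903662420382 60 247 171 254 0.41
boss [548.86252725 104.81641756  46.        ] funnel [514.8082089  254.01918388 115.        ] 153.03974018993472 102.85705546819688
{'position': [550.5, 103.8, 45.3], 'confidence': 0.71}
```

View pics/crop1.png

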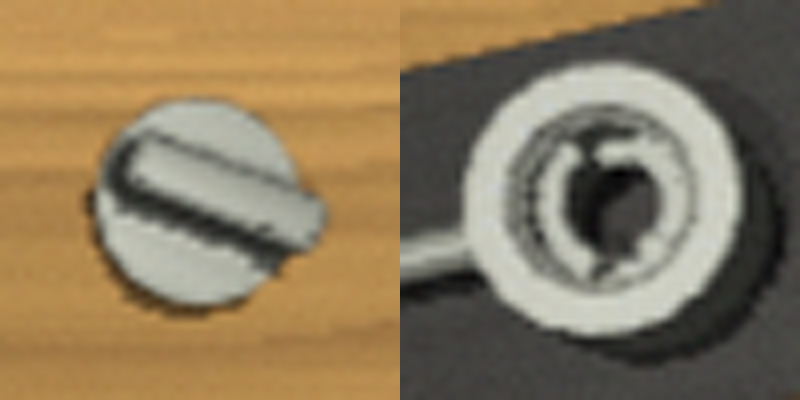

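View pics/crop2.png

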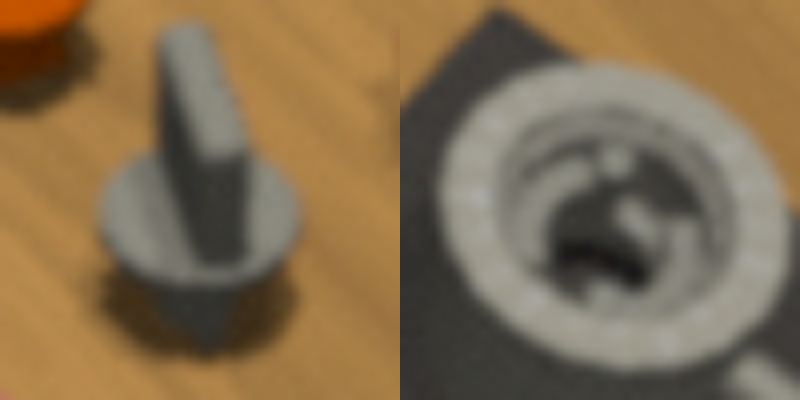

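Crop 1 gives the wing axis about 19° down to the right, the flange centre near (381.7,236.8) and the boss centre near (210,197.2). Crop 2 (scene) puts the flange near (330.5,166.4) and the boss near (416.4,301).

```bash
python3 - <<'E'
from h import *
p=get_image("top");q=get_image("scene")
print("flange",ray(p,(381.7,236.8),28),ray(q,(330.5,166.4),28))
print("wingtop",ray(p,(385.1,235.6),64))
print("boss",ray(p,(210,197.2),46),ray(q,(416.4,300.7),46))
a,b=ray(p,(373.4,231.5),64),ray(p,(395.9,239.6),64);print("wing ends",a,b,np.degrees(np.arctan2(*(b-a)[1::-1])),np.hypot(*(b-a)[:2]))
print("funnel",ray(p,(97,215),115))
s=sensors.read_state();print(s["t"],s["joint_pos"])
E
```

```text
flange [ 485.76587306 -181.25238274   28.        ] [ 489.68959802 -181.90816244   28.        ]
wingtop [ 485.92845889 -180.92657826   64.        ]
boss [551.03517781 105.71364168  46.        ] [553.11272353 102.5878308   46.        ]
wing ends [ 492.57714575 -162.11504272   64.        ] [ 479.45233153 -198.26206142   64.        ] -109.95572388687512 38.45604906031494
funnel [514.8082089  254.01918388 115.        ]
1.05 [ 1.01444035e+00  4.90896223e-01  1.55891228e+00 -1.71886519e-05
  1.09165095e+00 -1.05619664e-01]
```

Call:
jog_arm --series '[[0.05, [-0.518, -0.5765, 0], [0, 0, 84]], [0.05, [-0.518, -0.5765, 0], [0, 0, 84]], [0.05, [-0.518, -0.5765, 0], [0, 0, 84]], [0.05, [-0.518, -0.5765, 0], [0, 0, 84]], [0.05, [-0.518, -0.5765, 0], [0, 0, 84]], [0.05, [-0.518, -0.5765, 0], [0, 0, 84]], [0.05, [-0.518, -0.5765, 0], [0, 0, 84]], [0.05, [-0.518, -0.5765, 0], [0, 0, 84]], [0.05, [-0.518, -0.5765, 0], [0, 0, 84]], [0.05, [-0.518, -0.5765, 0], [0, 0, 84]]]' --newtons 40

```text
t: 1.88
tcp_pos: [388.0, 160.4, 231.6]
tool_rot: [[0.135, 0.991, 0.001], [0.991, -0.135, 0.0], [0.0, 0.001, -1.0]]
contact_force: [0.7, -1.0, 0.3]
gripper_width: 0.586
```

```bash
cat >> h.py <<'E'
def go(P,yaw):
    "shift (m) and z-turn (deg) from the present pose to TCP P (mm), jaw yaw (deg), pointing down; plus the levelling rotvec"
    s=sensors.read_state(); R=np.array(s["tool_rot"]); y=np.radians(yaw)
    Y=np.array([np.cos(y),np.sin(y),0]);Z=np.array([0,0,-1.]);T=np.c_[np.cross(Y,Z),Y,Z]
    w=np.degrees(cv2.Rodrigues(R.T@T)[0]).ravel()
    print("t",round(s["t"],2),"tcp",np.round(s["tcp_pos"],1),"yaw",round(np.degrees(np.arctan2(R[1,1],R[0,1])),2),"F",np.round(s["contact_force"],1),"M",np.round(s["torque"],2),"w",round(s["gripper_width"],3),"j6",round(s["joint_pos"][5],2))
    print("shift",np.round(R.T@(np.array(P)-s["tcp_pos"])/1000,4).tolist(),"turn",w.round(2).tolist())
E
python3 -c "
from h import *
go([487,-182,110],-20)"
```

```text
t 1.88 tcp [388.  160.4 231.6] yaw -7.78 F [ 0.7 -1.   0.3] M [ 0.07 -0.04 -0.08] w 0.586 j6 0.37
shift [-0.3259, 0.1443, 0.1216] turn [0.05, -0.03, 12.22]
```

Call:
jog_arm --series '[[0.05, [-0.326, 0.1443, 0.06], [0, 0, 12.2]], [0.05, [-0.326, 0.1443, 0.06], [0, 0, 12.2]], [0.05, [-0.326, 0.1443, 0.12], [0, 0, 12.2]], [0.05, [-0.326, 0.1443, 0.12], [0, 0, 12.2]], [0.05, [-0.326, 0.1443, 0.12], [0, 0, 12.2]], [0.05, [-0.326, 0.1443, 0.12], [0, 0, 12.2]], [0.05, [-0.326, 0.1443, 0.12], [0, 0, 12.2]], [0.05, [-0.326, 0.1443, 0.12], [0, 0, 12.2]], [0.05, [-0.326, 0.1443, 0.12], [0, 0, 12.2]], [0.05, [-0.326, 0.1443, 0.12], [0, 0, 12.2]]]'

```text
t: 2.72
tcp_pos: [488.0, -187.1, 109.4]
tool_rot: [[0.345, 0.939, 0.001], [0.939, -0.345, -0.0], [0.0, 0.001, -1.0]]
contact_force: [-0.4, 0.5, -0.1]
gripper_width: 0.585
```

```bash
python3 -c "
from h import *
go([487,-182,36],-20)"
```

```text
t 2.72 tcp [ 488.  -187.1  109.4] yaw -20.18 F [-0.4  0.5 -0.1] M [ 0.02  0.05 -0.08] w 0.585 j6 -0.14
shift [0.0044, -0.0027, 0.0734] turn [0.04, -0.01, -0.18]
```

Call:
jog_arm --series '[[0.05, [0.0044, -0.0027, 0.02], [0, 0, 0]], [0.05, [0.0044, -0.0027, 0.045], [0, 0, 0]], [0.05, [0.0044, -0.0027, 0.065], [0, 0, 0]], [0.05, [0.0044, -0.0027, 0.073], [0, 0, 0]], [0.05, [0.0044, -0.0027, 0.073], [0, 0, 0]], [0.05, [0.0044, -0.0027, 0.073], [0, 0, 0]]]'

```text
t: 3.22
tcp_pos: [487.3, -182.0, 36.8]
tool_rot: [[0.345, 0.939, 0.001], [0.939, -0.345, -0.0], [0.0, 0.001, -1.0]]
contact_force: [0.7, 0.2, 0.4]
gripper_width: 0.585
```

```bash
python3 -c "
from h import *
go([487,-182,36],-20)
p=get_image('scene');q=get_image('top')
a=cv2.resize(p['color'][100:220,270:390,::-1],(400,400));b=cv2.resize(q['color'][175:295,320:440,::-1],(400,400))
cv2.imwrite('pics/g1.png',np.hstack([a,b]))"
```

```text
t 3.22 tcp [ 487.3 -182.    36.8] yaw -20.17 F [0.7 0.2 0.4] M [-0.04 -0.03  0.  ] w 0.585 j6 -0.13
shift [-0.0001, -0.0002, 0.0008] turn [0.03, -0.01, -0.17]
```

View pics/g1.png

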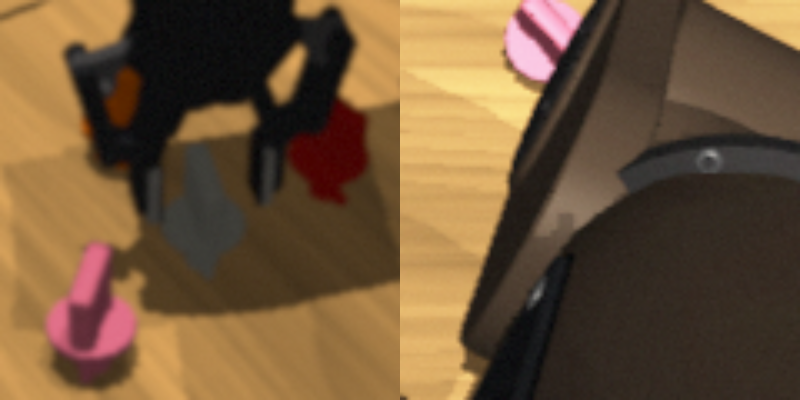

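The screw (crop px 205,220) stands midway between the open pads, and the other screws are clear of them. I'll close and lift.

Call:
jog_arm --series '[[0.0, [0, 0, 0], [0, 0, 0]], [0.0, [0, 0, 0], [0, 0, 0]], [0.0, [0, 0, 0], [0, 0, 0]], [0.0, [0, 0, 0], [0, 0, 0]], [0.0, [0, 0, 0], [0, 0, 0]], [0.0, [0, 0, 0], [0, 0, 0]], [0.0, [0, 0, 0], [0, 0, 0]], [0.0, [0, 0, 0], [0, 0, 0]]]' --newtons 40

```text
t: 3.98
tcp_pos: [487.9, -182.3, 38.3]
tool_rot: [[0.345, 0.939, 0.003], [0.939, -0.345, -0.001], [-0.0, 0.004, -1.0]]
contact_force: [-0.9, 0.3, 7.2]
gripper_width: 0.13
```

Call:
jog_arm --series '[[0.0, [0, 0, -0.02], [0, 0, 0]], [0.0, [0, 0, -0.05], [0, 0, 0]], [0.0, [0, 0, -0.085], [0, 0, 0]], [0.0, [0, 0, -0.1], [0, 0, 0]], [0.0, [0, 0, -0.1], [0, 0, 0]], [0.0, [0, 0, -0.1], [0, 0, 0]]]'

```text
t: 4.48
tcp_pos: [487.6, -182.1, 138.8]
tool_rot: [[0.345, 0.939, 0.005], [0.939, -0.345, -0.002], [-0.0, 0.005, -1.0]]
contact_force: [-1.0, -0.5, -1.2]
gripper_width: 0.135
```

```bash
python3 -c "
from h import *
go([551.5,104,140],13.7)"
```

```text
t 4.48 tcp [ 487.6 -182.1  138.8] yaw -20.16 F [-1.  -0.5 -1.2] M [-0.03  0.02 -0.05] w 0.135 j6 -0.13
shift [0.2906, -0.0386, -0.0016] turn [0.28, 0.11, -33.86]
```

Call:
jog_arm --series '[[0.0, [0.2906, -0.0386, -0.002], [0, 0, -33.9]], [0.0, [0.2906, -0.0386, -0.002], [0, 0, -33.9]], [0.0, [0.2906, -0.0386, -0.002], [0, 0, -33.9]], [0.0, [0.2906, -0.0386, -0.002], [0, 0, -33.9]], [0.0, [0.2906, -0.0386, -0.002], [0, 0, -33.9]], [0.0, [0.2906, -0.0386, -0.002], [0, 0, -33.9]], [0.0, [0.2906, -0.0386, -0.002], [0, 0, -33.9]], [0.0, [0.2906, -0.0386, -0.002], [0, 0, -33.9]], [0.0, [0.2906, -0.0386, -0.002], [0, 0, -33.9]], [0.0, [0.2906, -0.0386, -0.002], [0, 0, -33.9]]]'

```text
t: 5.32
tcp_pos: [550.8, 104.0, 138.9]
tool_rot: [[-0.238, 0.971, 0.002], [0.971, 0.238, -0.002], [-0.003, 0.001, -1.0]]
contact_force: [-0.4, -0.7, -1.5]
gripper_width: 0.133
```

```bash
python3 -c "
from h import *
go([551.5,104,100],13.7)
p=get_image('scene');q=get_image('top')
for n,i in (('scene',p),('top',q)):
  for t in ('flange','wings','screw','mouth'):
    for d in nets.tip_of(i,t)[:5]:
      if d['position'][1]>0: print(n,t,np.round(d['position'],1),d['confidence'])
c=proj(p,[551.5,104,70])[0].round().astype(int)-60;print(c)
a=cv2.resize(p['color'][c[1]:c[1]+120,c[0]:c[0]+120,::-1],(500,500),interpolation=cv2.INTER_CUBIC)
cv2.imwrite('pics/g2.png',a)"
```

```text
t 5.32 tcp [550.8 104.  138.9] yaw 13.79 F [-0.4 -0.7 -1.5] M [ 0.01  0.05 -0.  ] w 0.133 j6 -0.17
shift [-0.0, 0.0007, 0.0389] turn [0.08, 0.16, 0.09]
scene flange [550.8 105.5 125.3] 0.83
scene wings [549.6 103.5 151.4] 0.75
scene mouth [551.8 101.3  44.6] 0.98
top flange [552.7 105.7  -0.8] 0.66
top flange [550.5 102.6 123.1] 0.56
top wings [552.1 101.9 154.4] 0.76
top screw [552.2 103.2 100.6] 0.48
top mouth [552.9 102.2  47.4] 0.65
[361 231]
```

View pics/g2.png

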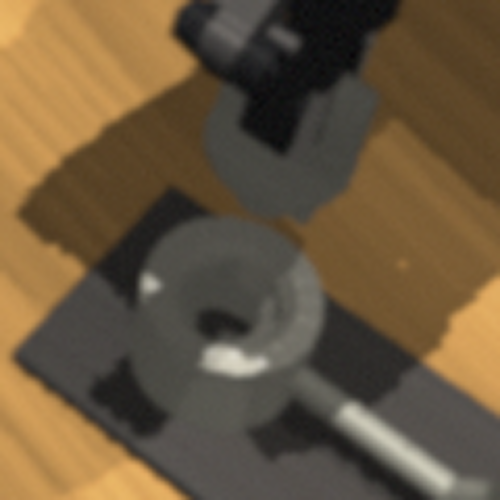

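The screw hangs upright at crop (290,150) above the boss at (235,300), with its wings along the arm. I'll lower it to just above the mouth.

Call:
jog_arm --series '[[0.0, [-0.001, 0.001, 0.02], [0, 0, 0]], [0.0, [-0.001, 0.001, 0.04], [0, 0, 0]], [0.0, [-0.001, 0.001, 0.05], [0, 0, 0]], [0.0, [-0.001, 0.001, 0.05], [0, 0, 0]], [0.0, [-0.001, 0.001, 0.05], [0, 0, 0]]]'

```text
t: 6.23
tcp_pos: [553.0, 102.7, 90.5]
tool_rot: [[-0.237, 0.972, 0.004], [0.972, 0.237, -0.002], [-0.003, 0.003, -1.0]]
contact_force: [0.5, -0.0, -0.3]
gripper_width: 0.128
```

```bash
python3 -c "
from h import *
go([551.5,103,86],13.7)
p=get_image('scene');q=get_image('top')
for n,i in (('scene',p),('top',q)):
  for t in ('flange','mouth','wings'):
    for d in nets.tip_of(i,t)[:5]:
      if d['position'][1]>0: print(n,t,np.round(d['position'],1),d['confidence'])
c=proj(p,[551.5,104,55])[0].round().astype(int)-30;e=proj(q,[551.5,104,55])[0].round().astype(int)-30;print(c,e)
f=lambda i,c:cv2.convertScaleAbs(cv2.resize(i['color'][c[1]:c[1]+60,c[0]:c[0]+60,::-1],(400,400),interpolation=cv2.INTER_CUBIC),alpha=1.5)
cv2.imwrite('pics/g3.png',np.hstack([f(p,c),f(q,e)]))"
```

```text
t 6.23 tcp [553.  102.7  90.5] yaw 13.7 F [ 0.5 -0.  -0.3] M [ 0.01  0.02 -0.02] w 0.128 j6 -0.17
shift [0.0006, -0.0014, 0.0045] turn [0.19, 0.18, 0.0]
scene flange [551.1  99.8  72.8] 0.7
scene mouth [549.2 104.6  44.2] 0.93
scene mouth [551.  106.7  25.6] 0.67
scene mouth [551.4 103.8  74. ] 0.39
scene mouth [553.3 105.1  24.9] 0.39
scene wings [552.8 103.1 105.7] 0.73
top flange [552.   97.8  76.4] 0.74
top mouth [552.3 103.7  46.9] 0.75
top wings [551.  103.5 108.9] 0.58
top wings [552.3 103.3  52.1] 0.57
[389 267] [180 166]
```

View pics/g3.png

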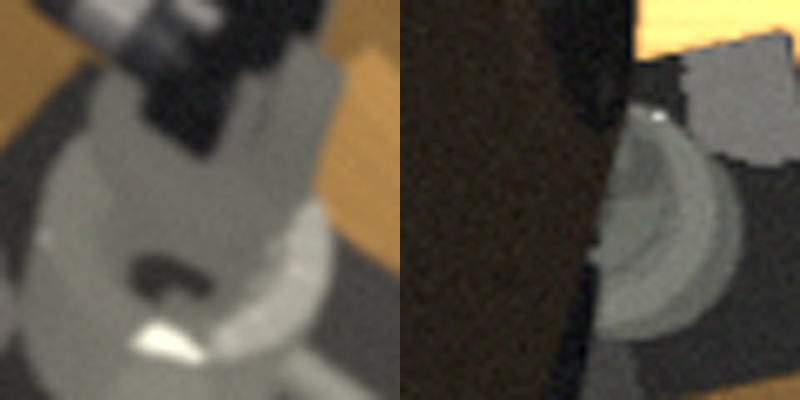

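The foot is hovering over the bore and roughly concentric with it. I'll probe down in small steps and watch the force.

Call:
jog_arm --series '[[0.0, [0.0003, -0.0007, 0.003], [0, 0, 0]], [0.0, [0.0003, -0.0007, 0.005], [0, 0, 0]], [0.0, [0.0003, -0.0007, 0.007], [0, 0, 0]], [0.0, [0.0003, -0.0007, 0.008], [0, 0, 0]], [0.0, [0.0003, -0.0007, 0.008], [0, 0, 0]]]' --newtons 40

```text
t: 7.05
tcp_pos: [552.3, 102.9, 82.6]
tool_rot: [[-0.237, 0.972, 0.005], [0.972, 0.237, -0.002], [-0.003, 0.004, -1.0]]
contact_force: [0.7, 0.2, -1.5]
gripper_width: 0.132
```

Call:
jog_arm --series '[[0.0, [0, 0, 0.001], [0, 0, 0]], [0.0, [0, 0, 0.002], [0, 0, 0]], [0.0, [0, 0, 0.003], [0, 0, 0]], [0.0, [0, 0, 0.003], [0, 0, 0]]]'

```text
t: 7.38
tcp_pos: [552.3, 103.0, 79.5]
tool_rot: [[-0.237, 0.972, 0.005], [0.972, 0.237, -0.002], [-0.003, 0.004, -1.0]]
contact_force: [0.1, 1.5, -1.5]
gripper_width: 0.133
```

Call:
jog_arm --series '[[0.0, [0, 0, 0.001], [0, 0, 0]], [0.0, [0, 0, 0.002], [0, 0, 0]], [0.0, [0, 0, 0.002], [0, 0, 0]]]'

```text
t: 7.63
tcp_pos: [552.3, 103.1, 77.3]
tool_rot: [[-0.237, 0.972, 0.005], [0.972, 0.237, -0.002], [-0.003, 0.004, -1.0]]
contact_force: [-0.6, 1.9, -1.2]
gripper_width: 0.13
```

Call:
jog_arm --series '[[0.0, [0, 0, 0.001], [0, 0, 0]], [0.0, [0, 0, 0.0015], [0, 0, 0]], [0.0, [0, 0, 0.0015], [0, 0, 0]]]'

```text
t: 7.88
tcp_pos: [552.2, 103.1, 75.7]
tool_rot: [[-0.237, 0.972, 0.005], [0.972, 0.237, -0.002], [-0.003, 0.004, -1.0]]
contact_force: [0.9, 1.8, -0.5]
gripper_width: 0.14
```

Call:
jog_arm --series '[[0.0, [0.0006, 0, 0], [0, 0, 0]], [0.0, [0.0012, 0, 0], [0, 0, 0]], [0.0, [0.0012, 0, 0], [0, 0, 0]]]'

```text
t: 8.13
tcp_pos: [551.9, 104.3, 75.6]
tool_rot: [[-0.237, 0.972, 0.005], [0.972, 0.237, -0.002], [-0.003, 0.004, -1.0]]
contact_force: [-0.5, -0.6, -0.8]
gripper_width: 0.129
```

Call:
jog_arm --series '[[0.0, [0, 0, 0.0005], [0, 0, 0]], [0.0, [0, 0, 0.001], [0, 0, 0]], [0.0, [0, 0, 0.0015], [0, 0, 0]], [0.0, [0, 0, 0.0015], [0, 0, 0]]]'

```text
t: 8.47
tcp_pos: [552.0, 104.2, 74.3]
tool_rot: [[-0.237, 0.972, 0.005], [0.972, 0.237, -0.002], [-0.003, 0.004, -1.0]]
contact_force: [-0.4, -0.1, 2.0]
gripper_width: 0.133
```

Call:
jog_arm --series '[[0.0, [0, 0, 0.0005], [0, 0, -4]], [0.0, [0, 0, 0.0005], [0, 0, -8]], [0.0, [0, 0, 0.0005], [0, 0, -12]], [0.0, [0, 0, 0.0005], [0, 0, -16]], [0.0, [0, 0, 0.0005], [0, 0, -20]], [0.0, [0, 0, 0.0005], [0, 0, -20]]]'

```text
t: 8.97
tcp_pos: [552.3, 104.2, 74.2]
tool_rot: [[-0.557, 0.83, 0.006], [0.83, 0.557, -0.002], [-0.005, 0.004, -1.0]]
contact_force: [0.3, 0.9, 3.7]
gripper_width: 0.134
```

```bash
python3 -c "
from h import *
go([552,104,74],13.7)"
```

```text
t 8.97 tcp [552.3 104.2  74.2] yaw 33.88 F [0.3 0.9 3.7] M [0.06 0.   0.03] w 0.134 j6 -0.52
shift [-0.0, -0.0004, 0.0002] turn [0.26, 0.23, 20.18]
```

Call:
jog_arm --series '[[0.0, [0, 0, 0.0005], [0, 0, -4]], [0.0, [0, 0, 0.0005], [0, 0, -8]], [0.0, [0, 0, 0.0006], [0, 0, -11]], [0.0, [0, 0, 0.0008], [0, 0, -11]]]'

```text
t: 9.3
tcp_pos: [552.8, 104.2, 74.1]
tool_rot: [[-0.706, 0.708, 0.007], [0.708, 0.706, -0.002], [-0.006, 0.004, -1.0]]
contact_force: [-1.2, -0.5, 10.4]
gripper_width: 0.134
```

Call:
jog_arm --series '[[0.0, [0, 0, 0.0005], [0, 0, -4]], [0.0, [0, 0, 0.0005], [0, 0, -8]], [0.0, [0, 0, 0.0006], [0, 0, -11]], [0.0, [0, 0, 0.0006], [0, 0, -11]]]'

```text
t: 9.63
tcp_pos: [553.3, 104.3, 74.1]
tool_rot: [[-0.829, 0.56, 0.009], [0.56, 0.829, -0.002], [-0.008, 0.003, -1.0]]
contact_force: [-0.0, -0.3, 6.7]
gripper_width: 0.131
```

```bash
python3 -c "
from h import *
go([552.2,104.2,73.8],67)"
```

```text
t 9.63 tcp [553.3 104.3  74.1] yaw 55.96 F [-0.  -0.3  6.7] M [0.06 0.1  0.03] w 0.131 j6 -0.9
shift [0.0009, -0.0007, 0.0003] turn [0.15, 0.49, -11.04]
```

Call:
jog_arm --series '[[0.0, [0.0004, -0.0003, 0.0003], [0.1, 0.2, -4]], [0.0, [0.0009, -0.0007, 0.0003], [0.1, 0.4, -8]], [0.0, [0.0009, -0.0007, 0.0005], [0.1, 0.4, -11]], [0.0, [0.0009, -0.0007, 0.0005], [0.1, 0.4, -11]]]'

```text
t: 9.97
tcp_pos: [552.6, 104.2, 74.1]
tool_rot: [[-0.921, 0.391, 0.003], [0.391, 0.921, 0.0], [-0.003, 0.001, -1.0]]
contact_force: [0.7, -0.3, 5.1]
gripper_width: 0.134
```

Call:
jog_arm --series '[[0.0, [0.0003, -0.0002, 0.0004], [0, 0.1, -4]], [0.0, [0.0003, -0.0002, 0.0005], [0, 0.1, -8]], [0.0, [0.0003, -0.0002, 0.0005], [0, 0.1, -11]], [0.0, [0.0003, -0.0002, 0.0005], [0, 0.1, -11]]]'

```text
t: 10.3
tcp_pos: [552.6, 104.2, 74.0]
tool_rot: [[-0.978, 0.208, 0.002], [0.208, 0.978, 0.001], [-0.002, 0.001, -1.0]]
contact_force: [-0.2, 0.3, 4.5]
gripper_width: 0.126
```

Call:
jog_arm --series '[[0.0, [0.0003, -0.0002, 0.0004], [0, 0.1, -4]], [0.0, [0.0003, -0.0002, 0.0005], [0, 0.1, -7]], [0.0, [0.0003, -0.0002, 0.0005], [0, 0.1, -9]], [0.0, [0.0003, -0.0002, 0.0005], [0, 0.1, -9]]]'

```text
t: 10.63
tcp_pos: [552.1, 104.0, 73.3]
tool_rot: [[-0.999, 0.054, 0.0], [0.054, 0.999, 0.001], [-0.0, 0.001, -1.0]]
contact_force: [0.1, 0.4, -1.8]
gripper_width: 0.132
```

The force has gone and z is falling, so the start was reached at about 70°. I'll turn a little further and lower.

Call:
jog_arm --series '[[0.0, [0, 0, 0], [0, 0, -4]], [0.0, [0, 0, 0.001], [0, 0, -6]], [0.0, [0, 0, 0.002], [0, 0, -6]], [0.0, [0, 0, 0.003], [0, 0, -6]], [0.0, [0, 0, 0.003], [0, 0, -6]]]'

```text
t: 11.05
tcp_pos: [551.9, 104.0, 69.9]
tool_rot: [[-0.999, -0.048, -0.0], [-0.048, 0.999, 0.001], [0.0, 0.001, -1.0]]
contact_force: [0.2, -0.9, -1.1]
gripper_width: 0.132
```

Call:
jog_arm --series '[[0.0, [0, 0, 0.001], [0, 0, 0]], [0.0, [0, 0, 0.002], [0, 0, 0]], [0.0, [0, 0, 0.003], [0, 0, 0]], [0.0, [0, 0, 0.003], [0, 0, 0]]]'

```text
t: 11.38
tcp_pos: [551.8, 104.0, 66.7]
tool_rot: [[-0.999, -0.047, -0.001], [-0.047, 0.999, 0.001], [0.001, 0.001, -1.0]]
contact_force: [-0.0, 1.0, -1.8]
gripper_width: 0.133
```

Call:
jog_arm --series '[[0.0, [0, 0, 0.001], [0, 0, 0]], [0.0, [0, 0, 0.002], [0, 0, 0]], [0.0, [0, 0, 0.0025], [0, 0, 0]], [0.0, [0, 0, 0.0025], [0, 0, 0]]]'

```text
t: 11.72
tcp_pos: [551.8, 104.0, 64.1]
tool_rot: [[-0.999, -0.047, -0.001], [-0.047, 0.999, 0.001], [0.001, 0.001, -1.0]]
contact_force: [0.6, 0.2, -0.5]
gripper_width: 0.132
```

Call:
jog_arm --series '[[0.0, [0, 0, 0.0004], [0, 0, 0]], [0.0, [0, 0, 0.0007], [0, 0, 0]], [0.0, [0, 0, 0.0009], [0, 0, 0]], [0.0, [0, 0, 0.0009], [0, 0, 0]]]'

```text
t: 12.05
tcp_pos: [551.9, 104.0, 63.7]
tool_rot: [[-0.999, -0.047, -0.0], [-0.047, 0.999, 0.001], [0.0, 0.001, -1.0]]
contact_force: [-1.4, -0.2, 6.5]
gripper_width: 0.131
```

```bash
python3 -c "
from h import *
go([552,104,63.6],80)"
```

```text
t 12.05 tcp [551.9 104.   63.7] yaw 92.71 F [-1.4 -0.2  6.5] M [-0.03  0.3   0.03] w 0.131 j6 -1.55
shift [-0.0001, -0.0, 0.0001] turn [0.05, -0.03, 12.71]
```

Call:
jog_arm --series '[[0.0, [0, 0, 0.0001], [0, 0, 4]], [0.0, [0, 0, 0.0002], [0, 0, 8]], [0.0, [0, 0, 0.0004], [0, 0, 12]], [0.0, [0, 0, 0.0004], [0, 0, 12]]]'

```text
t: 12.38
tcp_pos: [552.2, 104.0, 63.6]
tool_rot: [[-0.986, 0.165, 0.0], [0.165, 0.986, 0.001], [-0.0, 0.001, -1.0]]
contact_force: [-0.9, -0.5, 3.8]
gripper_width: 0.13
```

Call:
jog_arm --series '[[0.0, [0, 0, 0.0002], [0, 0, 4]], [0.0, [0, 0, 0.0003], [0, 0, 8]], [0.0, [0, 0, 0.0005], [0, 0, 10]], [0.0, [0, 0, 0.0005], [0, 0, 10]]]'

```text
t: 12.72
tcp_pos: [552.4, 104.0, 63.4]
tool_rot: [[-0.943, 0.333, 0.001], [0.333, 0.943, 0.001], [-0.001, 0.001, -1.0]]
contact_force: [0.1, 0.4, 3.5]
gripper_width: 0.133
```

```bash
python3 -c "
from h import *
go([552,104,63.6],60)"
```

```text
t 12.72 tcp [552.4 104.   63.4] yaw 70.57 F [0.1 0.4 3.5] M [-0.05  0.02  0.04] w 0.133 j6 -1.16
shift [0.0003, -0.0001, -0.0002] turn [0.08, 0.03, 10.57]
```

Call:
jog_arm --series '[[0.0, [0.0002, -0.0002, 0.0003], [0, 0, 4]], [0.0, [0.0003, -0.0002, 0.0006], [0, 0, 8]], [0.0, [0.0003, -0.0002, 0.0008], [0, 0, 10]], [0.0, [0.0003, -0.0002, 0.0008], [0, 0, 10]]]'

```text
t: 13.05
tcp_pos: [552.2, 103.9, 62.8]
tool_rot: [[-0.872, 0.49, 0.001], [0.49, 0.872, 0.001], [-0.001, 0.002, -1.0]]
contact_force: [0.7, 0.1, 3.9]
gripper_width: 0.128
```

Call:
jog_arm --series '[[0.0, [0.0002, -0.0001, 0.0003], [0, 0, 4]], [0.0, [0.0003, -0.0001, 0.0006], [0, 0, 8]], [0.0, [0.0003, -0.0001, 0.0008], [0, 0, 10]], [0.0, [0.0003, -0.0001, 0.0008], [0, 0, 10]]]'

```text
t: 13.38
tcp_pos: [552.0, 104.0, 62.1]
tool_rot: [[-0.774, 0.633, 0.002], [0.633, 0.774, 0.001], [-0.001, 0.002, -1.0]]
contact_force: [-1.1, 0.2, 4.9]
gripper_width: 0.132
```

```bash
python3 -c "
from h import *
go([552,104,62],40)"
```

```text
t 13.38 tcp [552.  104.   62.1] yaw 50.74 F [-1.1  0.2  4.9] M [-0.04  0.03  0.03] w 0.132 j6 -0.82
shift [0.0001, 0.0, 0.0001] turn [0.12, 0.04, 10.74]
```

Call:
jog_arm --series '[[0.0, [0, 0, 0.0003], [0, 0, 4]], [0.0, [0, 0, 0.0006], [0, 0, 8]], [0.0, [0, 0, 0.0008], [0, 0, 10]], [0.0, [0, 0, 0.0008], [0, 0, 10]]]'

```text
t: 13.72
tcp_pos: [551.9, 103.8, 61.5]
tool_rot: [[-0.654, 0.756, 0.002], [0.756, 0.654, 0.001], [-0.0, 0.002, -1.0]]
contact_force: [-0.7, -1.8, 4.9]
gripper_width: 0.137
```

Call:
jog_arm --series '[[0.0, [0, 0, 0.0003], [0, 0, 3]], [0.0, [0, 0, 0.0005], [0, 0, 6]], [0.0, [0, 0, 0.0006], [0, 0, 8]], [0.0, [0, 0, 0.0006], [0, 0, 8]]]'

```text
t: 14.05
tcp_pos: [552.2, 103.8, 61.3]
tool_rot: [[-0.544, 0.839, 0.002], [0.839, 0.544, 0.001], [-0.001, 0.003, -1.0]]
contact_force: [-0.7, -0.1, 6.6]
gripper_width: 0.128
```

```bash
python3 -c "
from h import *
go([552,104,61.1],25)"
```

```text
t 14.05 tcp [552.2 103.8  61.3] yaw 32.96 F [-0.7 -0.1  6.6] M [-0.11  0.09 -0.03] w 0.128 j6 -0.51
shift [0.0002, -0.0001, 0.0002] turn [0.15, 0.02, 7.96]
```

Call:
jog_arm --series '[[0.0, [0, 0, 0.0002], [0, 0, 2]], [0.0, [0, 0, 0.0004], [0, 0, 4]], [0.0, [0, 0, 0.0005], [0, 0, 5]], [0.0, [0, 0, 0.0005], [0, 0, 5]]]'

```text
t: 14.38
tcp_pos: [552.5, 103.9, 61.3]
tool_rot: [[-0.472, 0.882, 0.003], [0.882, 0.472, 0.001], [-0.001, 0.003, -1.0]]
contact_force: [-0.6, -0.4, 7.8]
gripper_width: 0.131
```

```bash
python3 -c "
from h import *
go([552,104,61.1],25)"
```

```text
t 14.38 tcp [552.5 103.9  61.3] yaw 28.15 F [-0.6 -0.4  7.8] M [-0.12  0.21 -0.01] w 0.131 j6 -0.42
shift [0.0003, -0.0004, 0.0002] turn [0.19, 0.04, 3.15]
```

z no longer falls, so the flange is seated. I'll open and retreat straight up.

Call:
jog_arm --series '[[0.04, [0, 0, -0.0003], [0, 0, 0]], [0.04, [0, 0, -0.0003], [0, 0, 0]], [0.04, [0, 0, -0.0003], [0, 0, 0]], [0.04, [0, 0, -0.0003], [0, 0, 0]], [0.04, [0, 0, -0.0003], [0, 0, 0]], [0.04, [0, 0, -0.01], [0, 0, 0]], [0.04, [0, 0, -0.04], [0, 0, 0]], [0.04, [0, 0, -0.08], [0, 0, 0]], [0.04, [0, 0, -0.12], [0, 0, 0]], [0.04, [0, 0, -0.15], [0, 0, 0]]]'

```text
t: 15.22
tcp_pos: [552.1, 103.8, 215.1]
tool_rot: [[-0.472, 0.882, 0.006], [0.882, 0.472, 0.001], [-0.002, 0.006, -1.0]]
contact_force: [1.1, -0.2, 0.2]
gripper_width: 0.468
```

```bash
python3 -c "
from h import *
go([400,-60,220],28)"
```

```text
t 15.22 tcp [552.1 103.8 215.1] yaw 28.17 F [ 1.1 -0.2  0.2] M [-0.02  0.05  0.03] w 0.468 j6 -0.42
shift [-0.0726, -0.2114, -0.006] turn [0.33, 0.1, 0.17]
```

Next I'll move aside so the cameras can see the boss.

Call:
jog_arm --series '[[0.04, [-0.07, -0.16, -0.02], [0, 0, 0]], [0.04, [-0.07, -0.16, -0.02], [0, 0, 0]], [0.04, [-0.07, -0.16, -0.02], [0, 0, 0]], [0.04, [-0.07, -0.16, -0.02], [0, 0, 0]], [0.04, [-0.07, -0.16, -0.02], [0, 0, 0]], [0.04, [-0.07, -0.16, -0.02], [0, 0, 0]], [0.04, [-0.07, -0.16, -0.02], [0, 0, 0]]]'

```text
t: 15.8
tcp_pos: [444.3, -33.7, 235.0]
tool_rot: [[-0.471, 0.882, 0.007], [0.882, 0.471, 0.001], [-0.003, 0.007, -1.0]]
contact_force: [0.3, -0.6, -0.2]
gripper_width: 0.469
```

```bash
python3 -c "
from h import *
p=get_image('scene');q=get_image('top')
for n,i in (('scene',p),('top',q)):
  for t in ('flange','wings','bulb','crucible','weigher'):
    for d in nets.tip_of(i,t)[:4]:
      if t not in('flange','wings') or d['position'][1]>0: print(n,t,np.round(d['position'],1),round(d['confidence'],2))
c=proj(p,[551.5,104,55])[0].round().astype(int)-30;e=proj(q,[551.5,104,55])[0].round().astype(int)-30;print(c,e)
f=lambda i,c:cv2.resize(i['color'][c[1]:c[1]+60,c[0]:c[0]+60,::-1],(400,400),interpolation=cv2.INTER_CUBIC)
cv2.imwrite('pics/g4.png',np.hstack([f(p,c),f(q,e)]))"
```

```text
scene flange [553.2 107.4  24.2] 0.24
scene wings [550.4 102.1  74.7] 0.7
scene bulb [726.1 -56.2   3.7] 0.6
scene crucible [ 703.3 -216.    -1.5] 0.71
scene crucible [552.7 105.9  25.9] 0.29
scene weigher [738.   23.6   3.8] 0.77
scene weigher [555.  104.6  25.9] 0.68
top flange [548.9 101.7  25.4] 0.38
top bulb [ 7.207e+02 -6.160e+01  3.000e-01] 0.59
top crucible [ 705.2 -212.4   -1.1] 0.79
[389 267] [180 166]
```

View pics/g4.png

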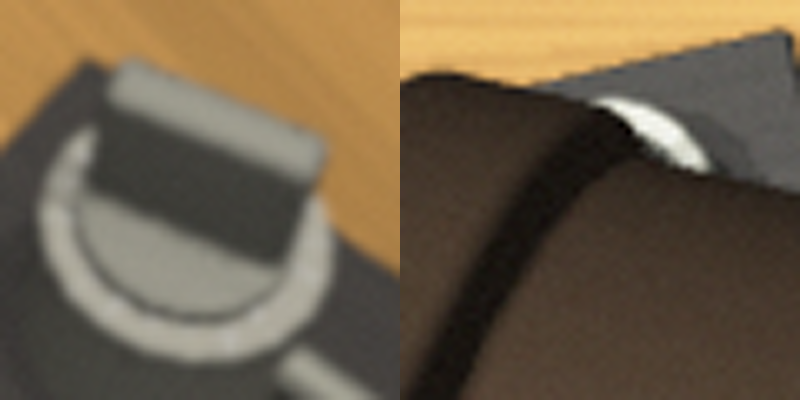

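The scene crop shows the screw upright and concentric in the boss. Its flange (crop 190,260) lies flat on the rim, and the wing point is at 74.7 mm where home is 75. I'll hand in.

```bash
python3 -c "
from h import *
print(r.job_done())"
```

```text
the job is handed in; nothing more can be done
None
```

The steel wing screw is threaded into the boss with its flange seated. I let go of it and handed the job in at about 16 s; no verdict was reported.

- **Thread start:** I set the lugs on the lands in line with the arm, then turned anticlockwise under about 4–10 N until they reached the starts at about 70°. The screw went down 10.4 mm there. I turned it about 65° clockwise until z stopped falling.
- **Home depth:** The last 5° of turning lowered it no further. The tool had come down 12.8–12.9 mm from the lands, against the 13 mm expected, so the flange should be about 0.2 mm or less from the boss top.
- **Force:** The highest wrist force I read was about 10 N. It was read only at the end of each move, and I did not measure the screw-to-holder contact directly.
- **Last picture:** The scene camera shows the screw upright and concentric in the boss, with the wing point at 74.7 mm (75 expected).
- **Other glassware:** The bulb and crucible were found within about 5 mm of where they stood, which is the networks' accuracy. The weighing bottle was found only in the scene picture, also within 5 mm.
- **Checks that failed or disagreed:** In the final top view the arm hid most of the boss, so that camera did not confirm the fit. The networks' flange estimates there (z about 25 mm, confidence 0.24–0.38) disagreed with the 46 mm expected. I judged them false because the picture shows the flange on the rim.

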